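# Load the second cell into the pair tester

## Robot

A 6-joint arm with a two-finger parallel gripper is mounted at the origin on the work surface. World frame = base frame: x ahead of the robot, y to its left, z up, the work surface at z = 0. Lengths are in m, angles in rad, forces in N, time in s.
With the tool pointing down it reaches from about 0.375 to 0.9 m from the base axis. Payload 3.1 kg.
Tool frame: the origin (TCP) lies on the centre line of the jaws, within the pads' length; the fingertips stand 19 mm ahead of it and the grasp point (between the pads) is the TCP; z points along the fingers, y is the direction in which the jaws open and shut (so a half turn about z gives the same grasp; the last joint's range is limited). The gripper opens to 85 mm and grips with 20 to 120 N. Pads are 22 mm wide; open, the fingers measure 114 mm over their backs; the gripper's body (76 mm by 85 mm) begins 54 mm behind the grasp point. The pads swing forward as they close: fully open they stand 13 mm farther back than shut.
Start: joints at [-1.312, 0.527, 1.433, -0, 1.181, -0.178], TCP at [0.264, -0.566, 0.25] pointing down, gripper open.
Joint ranges: [-3.08, 3.08], [-0.75, 2.2], [0.22, 2.44], [-1.43, 4.57], [0, 2.65], [-2.85, 2.85]. Speed limits (rad/s): [2.79, 2.79, 3.14, 3.14, 3.14, 3.14].

## Interface

Orientations are given as a unit quaternion [x, y, z, w].
In Python, from station import manip, imaging, workorder gives the robot as it stands.
- The arm moves only by the shell command python3 -m creep 'ROWS' [FORCE]. ROWS is a JSON object of lists of equal length, an entry for each row: "claw": the finger opening in cm, from 0 to 8.54; "dp": the shift along the tool's x, y, z in cm, a list of three; "roll": the turn about the tool's z in rad. In form: {"claw": [claw, ...], "dp": [[dx, dy, dz], ...], "roll": [roll, ...]}. A call has 1 to 12 rows; each row is the pose to reach, as a shift and turn from the pose commanded when the call began, along the tool's axes at that moment; what a row does not reach only later rows make up. A row lasts 1/10 s, in which the tool goes at most 50 mm and 8.59 degrees, less where a joint would pass 70% of its speed; a pose out of reach is approached as far as the arm can. A call with a gripper value outside its range is refused whole. The fingers move at their own pace and stop on an object; FORCE is the grip in N (left out, the last holds). Time passes only in rows, so rows that repeat a pose let the fingers close. It gives the time, the measured TCP pose, the force and the opening at its end, in the units of the state.
- manip.sense(): the state, without advancing time (a new reading comes with each control period).
- imaging.snapshot(name): name is "scene" or "top" or "wrist"; returns a dict with "image" (384x512x3 uint8, red, green, blue), "z_map" (384x512 float32, m along the optical axis (not along the pixel's ray), 0 where there is no reading), "vfov" (degrees; the focal length in pixels is half the picture's height over the tangent of half this angle, whatever the lens; pixels are square), "cx", "cy" (the principal point, pixels), "R" (3x3) and "t" (3): a world point X has camera coordinates R X + t. Camera axes: x right, y down, z forward; pixel columns grow to the right and rows downward; lengths in m; the calibration is good to about 2 mm. A picture is of the moment at which its call begins.
- workorder.sign_off(): hands the job in, once; it reports no verdict.
The state is a dict: "t": time; "q": joint angles; "qd": joint speeds; "tau": joint torques, N m; "tcp_pos": TCP position; "tool_rot": TCP orientation; "force": force on the tool from outside, world axes, zero at the start; "ft_torque": the same for the moment, N m; "finger_gap": opening from 0.0 (shut) to 1.0 (fully open).
Only numpy, scipy, OpenCV 4.12 (cv2) and the standard library are available. Lean on these libraries where they do the work, as an engineer would, in place of code of your own. Each camera call takes 0.05 s, during which the arm holds its last target.

## Task

Slide the loose blue cell, lying flat and terminals first, under the overhang of the white tester into the free bay (the one with the yellow pad) until it is fully home against the stop. Then push the tester's red lever all the way over, away from the robot, to close the contacts. Leave the green cell, the cell pack and the cup where they are.

Things in the scene. Friction and masses are not known exactly. Their poses are not given: they have to be found in the camera images.
- cell: Loose blue battery cell lying flat: 134 mm long (x), 66 wide (y), 27 high (z), 0.5 kg. Origin: centre of its underside; plain rear face at x = -67 mm, terminal tips at x = +67 mm. The terminals are two 4 mm metal studs on a black end face, with a red and a black pad; a white label lies on top, nearer the rear.
- cell_terminals (a point): Point midway between the cell's terminal tips: x = +67 mm, 13.5 mm above the cell's underside.
- tester: White two-bay tester fixed on the bench, 201 mm wide. Origin: on the bench, middle of its mouth line, between the bays; x runs into the bays (away from the robot), y left, z up. Bay centre lines at y = +50 and -50 mm. Stop face at x = 115 mm; behind it the body goes on to x = 170 mm, 70 mm high.
- overhang (a point): Middle of the overhang's front edge, at its underside (tester x = 45 mm, 36 mm above the bench). The overhang covers both bays from here to the stop; its top is 70 mm above the bench. A cell fully home has its terminals at the stop and sticks 19 mm out of the mouth, 64 mm out from the overhang.
- free_mark: Thin yellow pad (100 x 60 mm, flush) on the bench in the free bay, left or right, and a yellow patch above it on the overhang. Origin: where the origin of a cell fully home must be (48 mm in from the mouth line, 67 mm before the stop, bay centre); axes as the tester's. The bay's aluminium walls are 20 mm high, flared for the first 25 mm (93 mm wide at the mouth), then 71 mm apart.
- neighbour: Green cell of the same size, already home in the other bay; to be left alone. Origin and axes as the blue cell's.
- lever (a joint): Angle of the red toggle lever beside the tester's left side: near 0 leaning towards the robot (tester -x), 1.0 rad pushed fully over away from the robot (tester +x). It stays where it is left.
- lever_tip (a point): Centre of the red ball (26 mm across) at the lever's tip, 80 mm from the lever's axis. The axis runs along the tester's y, at tester x = 50 mm, y = 170 mm, 22 mm above the bench. The ball is 92 mm above the bench at either end of its swing and 102 mm midway. The lever's grey block is 70 x 50 mm and 25 mm high.
- pack: Bystander: pack of blue cylindrical cells in a black frame, 96 x 96 mm, 70 mm high. Origin: centre of its underside.
- cup: Bystander: grey plastic cup, 80 mm across, 85 mm high. Origin: centre of its underside.

How it is judged:
On the way:
1. the blue cell is fully home in the free bay while the lever is still back (x of cell_terminals in the frame of free_mark between 0.062 and 0.072 m and y of cell_terminals in the frame of free_mark between -0.008 and 0.008 m and angle between the x axis of cell and the x axis of free_mark, either way round below 0.1 rad and value of joint lever below 0.35 rad), for 0.2 s.
At the end, for the whole second after the job is handed in: The blue cell lies flat and still in the free bay, terminals first, its terminal tips within 5 mm of the stop and within 8 mm of the bay's centre line, and the lever is over to at least 0.85 rad (x of cell_terminals in the frame of free_mark between 0.062 and 0.072 m and y of cell_terminals in the frame of free_mark between -0.008 and 0.008 m and angle between the x axis of cell and the x axis of free_mark, either way round below 0.1 rad and angle between cell's own z axis and vertical below 0.1 rad and linear speed of cell below 0.01 m/s and value of joint lever above 0.85 rad); the robot touches nothing.
It fails at once if the green cell is moved more than 10 mm (distance of neighbour from where it was at the start of the episode above 0.01 m).
It fails at once if the pack is moved more than 20 mm (distance of pack from where it was at the start of the episode above 0.02 m).
It fails at once if the cup is moved more than 20 mm or tipped over (distance of cup from where it was at the start of the episode above 0.02 m or angle between cup's own z axis and vertical above 0.5 rad).
It also fails if it takes over 56 s, if anything falls off the work surface, if the arm or the gripper's body presses on something with over 40 N, if the wrist force passes 120 N, or if a joint passes its speed limit or range.

## Working session

There is one attempt and no reset: what is moved stays moved. The work goes in short steps, Python scripts to look and compute and a shell command to move; the robot and the scene stay as the last step left them, time stands still between calls to the robot, and variables do not carry over. Pictures are saved under pics/ and viewed, and the job is handed in when it is done.

```bash
mkdir -p pics; ls
python3 - <<'E'
from station import manip, imaging, workorder
import cv2
s=manip.sense(); print({k:s[k] for k in ('t','tcp_pos','tool_rot','force','finger_gap')})
for n in ('scene','top','wrist'):
    d=imaging.snapshot(n); cv2.imwrite(f'pics/{n}0.png',d['image'][:,:,::-1]); print(n,d['vfov'],d['cx'],d['cy'],d['R'],d['t'],(d['z_map']>0).mean())
    import numpy as np; np.savez(f'{n}0.npz',**d)
E
```

```text
pics
{'t': 0.0, 'tcp_pos': array([ 0.26423877, -0.56563747,  0.24934137]), 'tool_rot': array([ 9.76244747e-01,  2.16667985e-01, -4.76075173e-05, -1.08418642e-03]), 'force': array([ 0.38537131,  0.19636519, -0.99019473]), 'finger_gap': 0.9987581224012969}
scene 57.582758533552266 255.7161823321877 190.28699339737017 [[-0.07810166  0.99678767  0.01773309]
 [ 0.66856665  0.06556267 -0.74075649]
 [-0.73953956 -0.04599856 -0.67153955]] [ 0.03251225 -0.31157592  1.44708855] 0.9959920247395834
top 50.444550526063935 251.715644858048 191.36643860138355 [[ 0.02633711 -0.99942955  0.02114097]
 [-0.98940229 -0.02908206 -0.14225803]
 [ 0.1427917  -0.01717025 -0.98960382]] [-0.00965849  0.56482947  0.97709786] 0.9958292643229166
wrist 69.17198265847986 249.91175612032737 190.11698197145404 [[ 0.42214151 -0.90652824 -0.00175844]
 [-0.86678206 -0.40419954  0.29208148]
 [-0.26549088 -0.12177553 -0.95639182]] [-0.62401804 -0.03737389  0.37989616] 0.9959564208984375
```

View pics/scene0.png

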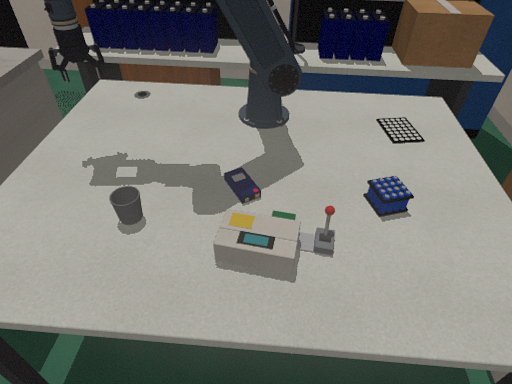

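View pics/top0.png

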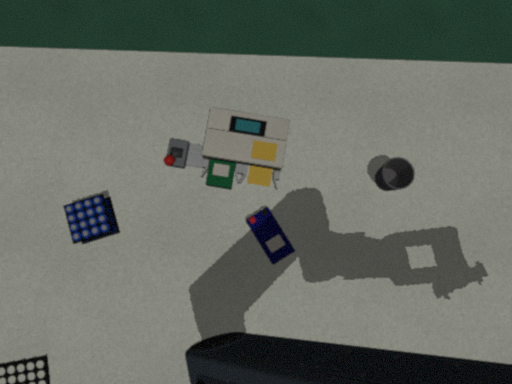

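View pics/wrist0.png

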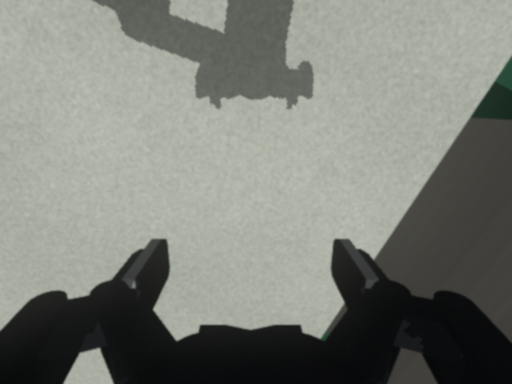

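The top view shows the blue cell at about (270,235) with its red terminal pad at (252,219), facing the tester. The free bay with the yellow pad is the right one (260,176), the green cell is at (221,173), the lever ball is at (170,160), the cup is at (390,172) and the pack is at (91,218).

```bash
cat > h.py <<'E'
import numpy as np, cv2
def cam(d): 
    f=d['image'].shape[0]/2/np.tan(np.radians(float(d['vfov']))/2); return f,float(d['cx']),float(d['cy']),d['R'],d['t']
def ray(d,uv,z):
    f,cx,cy,R,t=cam(d); uv=np.atleast_2d(uv).astype(float)
    c=np.c_[(uv[:,0]-cx)/f,(uv[:,1]-cy)/f,np.ones(len(uv))]; w=c@R; o=-R.T@t
    s=(z-o[2])/w[:,2]; return o+w*s[:,None]
def depth(d,uv):
    f,cx,cy,R,t=cam(d); uv=np.atleast_2d(uv); z=d['z_map'][uv[:,1].astype(int),uv[:,0].astype(int)]
    c=np.c_[(uv[:,0]-cx)/f*z,(uv[:,1]-cy)/f*z,z]; return (c-t)@R
def mask(d,lo,hi,box=None,minA=15):
    hsv=cv2.cvtColor(np.ascontiguousarray(d['image']),cv2.COLOR_RGB2HSV); m=cv2.inRange(hsv,np.array(lo),np.array(hi))
    if box is not None:
        k=np.zeros_like(m); k[box[1]:box[3],box[0]:box[2]]=255; m&=k
    cs,_=cv2.findContours(m,cv2.RETR_EXTERNAL,cv2.CHAIN_APPROX_NONE)
    return m,sorted([c for c in cs if cv2.contourArea(c)>=minA],key=cv2.contourArea,reverse=True)
def px(m): return np.argwhere(m>0)[:,::-1]
E
python3 - <<'E'
from h import *
np.set_printoptions(precision=4,suppress=True)
for n in ('top','scene'):
    d=dict(np.load(f'{n}0.npz')); print('==',n)
    for nm,lo,hi in (('blue',(112,90,30),(130,255,255)),('yellow',(18,100,100),(32,255,255)),('green',(60,120,40),(80,255,200)),('red',(0,120,80),(8,255,255)),('red2',(170,120,80),(180,255,255))):
        m,cs=mask(d,lo,hi)
        for c in cs[:6]:
            k=np.zeros_like(m); cv2.drawContours(k,[c],-1,255,-1); p=px(k&m); P=depth(d,p)
            print(nm,cv2.contourArea(c),p.mean(0),np.median(P,0),'z',np.percentile(P[:,2],[5,95]),cv2.minAreaRect(c))
E
```

```text
== top
blue 1138.5 [269.6185 234.6652] [ 0.464 -0.039  0.027] z [0.024 0.03 ] ((269.75537109375, 235.22744750976562), (51.492576599121094, 25.680776596069336), 58.392494201660156)
blue 1084.0 [ 86.8026 217.8183] [0.486  0.3991 0.0657] z [0.0599 0.0694] ((87.50000762939453, 219.00003051757812), (40.98851776123047, 39.290767669677734), 75.96376037597656)
yellow 387.5 [263.7424 150.3677] [ 0.6631 -0.0207  0.0708] z [0.0678 0.0737] ((263.7027282714844, 150.28379821777344), (24.166650772094727, 17.755088806152344), 9.462322235107422)
yellow 355.5 [259.4569 175.5355] [ 0.6127 -0.0131  0.0006] z [-0.0024  0.0041] ((259.48651123046875, 175.58108520507812), (22.522661209106445, 17.426292419433594), 9.462321281433105)
green 585.0 [219.9796 175.2672] [0.5986 0.0872 0.0271] z [0.0237 0.0301] ((220.34475708007812, 173.2017059326172), (24.871749877929688, 25.910133361816406), 8.53076457977295)
red 57.0 [168.7101 159.8986] [0.6246 0.2042 0.1027] z [0.0963 0.1066] ((168.5, 160.0), (8.0, 9.0), 90.0)
red2 20.0 [251.9333 219.4   ] [0.4968 0.0034 0.0269] z [0.0255 0.0302] ((252.00001525878906, 219.50001
[... 692 characters left out ...]
91955566406), (11.570852279663086, 28.829072952270508), 78.69007110595703)
blue 52.5 [248.7059 190.6471] [ 0.5016 -0.0134  0.0279] z [0.0257 0.0293] ((249.02645874023438, 191.255859375), (8.590007781982422, 19.25082015991211), 57.52880859375)
blue 26.0 [379.2419 183.6774] [0.4724 0.369  0.0664] z [0.0631 0.0689] ((379.8299560546875, 183.80999755859375), (10.323759078979492, 17.253406524658203), 81.8698959350586)
yellow 260.0 [241.2449 220.2041] [ 0.6639 -0.0195  0.0717] z [0.0695 0.0737] ((241.29730224609375, 220.21621704101562), (24.00225067138672, 12.823122024536133), 9.462321281433105)
red 51.0 [329.625  209.9062] [0.6348 0.2065 0.102 ] z [0.0936 0.1073] ((330.0, 210.0), (8.0, 8.0), 90.0)
```

Run:
```python
import cv2
i=cv2.imread('pics/top0.png')[95:275,150:310]; cv2.imwrite('pics/topz.png',cv2.resize(i,None,fx=3.3,fy=3.3,interpolation=cv2.INTER_CUBIC))
i=cv2.imread('pics/scene0.png')[160:280,200:350]; cv2.imwrite('pics/scenez.png',cv2.resize(i,None,fx=4,fy=4,interpolation=cv2.INTER_CUBIC))
```

```text
(no output)
```

View pics/topz.png

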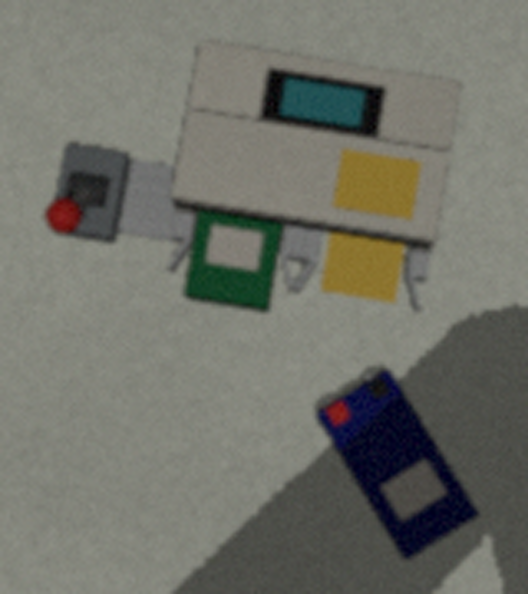

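View pics/scenez.png

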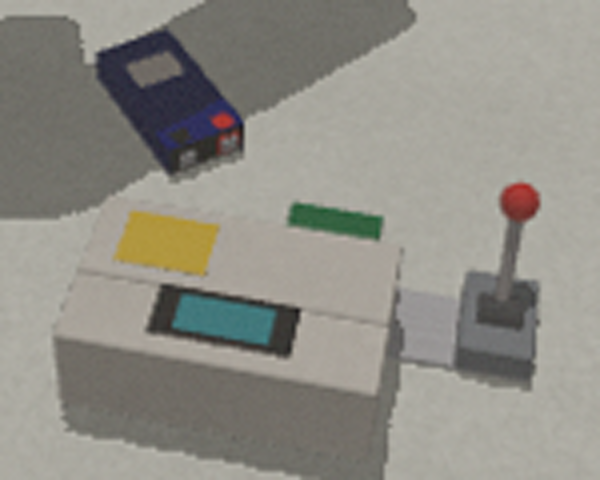

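```bash
cat > meas.py <<'E'
from h import *
np.set_printoptions(precision=4,suppress=True)
def rect(P):
    (c,s,a)=cv2.minAreaRect((P[:,:2]*1000).astype(np.float32)); return np.array(c),s,a
def allpts(d,x0,y0,x1,y1):
    g=np.stack(np.meshgrid(np.arange(x0,x1),np.arange(y0,y1)),-1).reshape(-1,2); return g,depth(d,g)
if __name__=='__main__':
  for n,bt,bc in (('top',(190,95,305,180),(235,195,305,275)),('scene',(205,195,310,280),(215,155,275,205))):
    d=dict(np.load(f'{n}0.npz'))
    g,P=allpts(d,*bt); k=(P[:,2]>.06)&(P[:,2]<.08); Q=ray(d,g[k],0.07)
    lo,hi=np.percentile(Q,[0,100],axis=0); print(n,'tester',rect(Q),k.sum(),P[k,2].mean())
    g,P=allpts(d,*bc); k=(P[:,2]>.019)&(P[:,2]<.033)
    m=np.zeros((384,512),np.uint8); m[g[k][:,1],g[k][:,0]]=255
    m=cv2.morphologyEx(m,cv2.MORPH_OPEN,np.ones((3,3))); 
    cs,_=cv2.findContours(m,cv2.RETR_EXTERNAL,cv2.CHAIN_APPROX_NONE); c=max(cs,key=cv2.contourArea)[:,0]
    Q=ray(d,c,.027); print('cell',rect(Q),len(c),cv2.contourArea(c))
    k=np.zeros_like(m); cv2.drawContours(k,[c[:,None]],-1,255,-1); Q=ray(d,px(k),.027)[:,:2]; mu=Q.mean(0); w,v=np.linalg.eigh(np.cov(Q.T)); print(mu,np.sqrt(12*w),np.degrees(np.arctan2(*v[::-1,1])))
    m,cs=mask(d,(18,100,100),(32,255,255))
    for c,z in zip(cs,(.07,0)): 
        k=np.zeros_like(m); cv2.drawContours(k,[c],-1,255,-1); Q=ray(d,px(k&m),z); print('yellow',Q.mean(0),rect(Q))
  d=dict(np.load('top0.npz'))
E
python3 meas.py
```

```text
top tester (array([695.4122,  26.0601]), (200.34786987304688, 126.50883483886719), 82.41925811767578) 4006 0.07019096406941817
cell (array([458.983 , -41.0837]), (132.74996948242188, 66.29944610595703), 33.32902526855469) 134 1322.0
[ 0.458  -0.0416] [0.0658 0.1306] -146.54496580668385
yellow [ 0.6634 -0.0203  0.07  ] (array([663.6412, -20.2491]), (59.455562591552734, 44.82221984863281), 82.11093139648438)
yellow [ 0.6131 -0.0137  0.    ] (array([613.0307, -13.8768]), (58.984153747558594, 46.28403854370117), 82.11380004882812)
scene tester (array([702.4998,  25.5803]), (200.2217559814453, 132.6718292236328), 82.15766906738281) 3169 0.07067987087489773
cell (array([464.6389, -40.9859]), (141.19961547851562, 70.04253387451172), 33.09697341918945) 89 608.5
[ 0.4661 -0.0401] [0.0692 0.1383] -147.39851804563966
yellow [ 0.6621 -0.0199  0.07  ] (array([661.9766, -19.9959]), (60.173954010009766, 45.12068557739258), 82.15577697753906)
```

Positions agree across both views: tester yaw is about -7.8°, free_mark is at about (0.630,-0.015), and the cell origin is at about (0.4605,-0.040) with yaw +33.3°. Next I compute the move to above the cell's rear grip point.

```bash
cat > go.py <<'E'
import numpy as np
from scipy.spatial.transform import Rotation as Ro
from station import manip
CELL=np.array([.4605,-.040]); CY=np.radians(33.3)
TY=np.radians(-7.75); TO=np.array([.5889,.0407])
def fr(o,a,x,y=0): return o+np.array([[np.cos(a),-np.sin(a)],[np.sin(a),np.cos(a)]])@np.array([x,y])
def T(x,y): return fr(TO,TY,x,y)
def to(xy,z,yaw=None):
    s=manip.sense(); R=Ro.from_quat(s['tool_rot']).as_matrix(); cur=np.arctan2(R[1,0],R[0,0])
    d=R.T@(np.r_[xy,z]-s['tcp_pos'])*100
    print('target',np.round(np.r_[xy,z],4),'dp cm',np.round(d,2),'roll',None if yaw is None else round(-((yaw-cur+np.pi)%(2*np.pi)-np.pi),4),'yaw',round(np.degrees(cur),2),'tilt',np.round(R[:,2],4),'tcp',np.round(s['tcp_pos'],4),'F',np.round(s['force'],1),'t',round(s['t'],2))
E
python3 -c "
from go import *
to(fr(CELL,CY,-.060),.16,CY)"
```

```text
target [ 0.4104 -0.0729  0.16  ] dp cm [ 34.08 -38.47   9.03] roll -0.1444 yaw 25.03 tilt [-4.0e-04  1.6e-03 -1.0e+00] tcp [ 0.2643 -0.5658  0.2496] F [ 0.  -0.   0.3] t 0.15
```

```bash
python3 -m creep '{"claw":[8.5,8.5,8.5,8.5,8.5,8.5,8.5,8.5,8.5,8.5,8.5,8.5],"dp":[[3,-3.4,0.8],[6,-6.8,1.6],[9,-10.2,2.4],[12,-13.5,3.2],[15,-17,4],[18,-20.3,4.8],[21,-23.7,5.6],[24,-27.1,6.4],[27,-30.5,7.2],[30,-34,8],[34.1,-38.5,9],[34.1,-38.5,9]],"roll":[0,0,0,0,-0.03,-0.06,-0.1,-0.144,-0.144,-0.144,-0.144,-0.144]}' 30
python3 - <<'E'
from go import *; from station import imaging; import cv2
d=imaging.snapshot('wrist'); np.savez('wrist1.npz',**d); cv2.imwrite('pics/wrist1.png',d['image'][:,:,::-1])
to(fr(CELL,CY,-.060),.16,CY)
E
```

```text
t: 1.35
tcp_pos: [0.4097, -0.0689, 0.1596]
tool_rot: [0.957, 0.289, -0.001, -0.001]
force: [0.0, 0.2, 0.6]
finger_gap: 0.998
target [ 0.4104 -0.0729  0.16  ] dp cm [-0.17  0.3  -0.03] roll 0.0048 yaw 33.57 tilt [-0.002   0.0016 -1.    ] tcp [ 0.4102 -0.0695  0.1597] F [ 0.4  0.8 -0.9] t 1.4
```

View pics/wrist1.png

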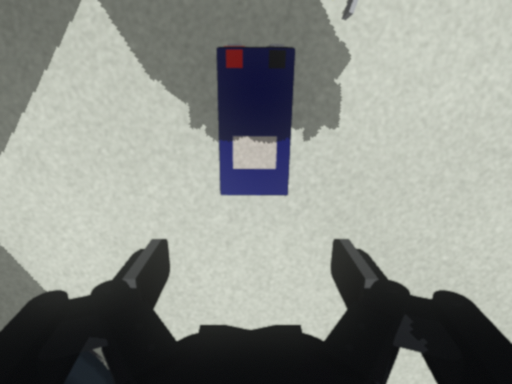

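The wrist view shows the cell's top face at columns 218–294 and rows 47–195, almost aligned with the jaws. I'll measure the cell in this view.

```bash
cat > mw.py <<'E'
from meas import *
def cell(d,box=(150,10,360,230)):
    hsv=cv2.cvtColor(np.ascontiguousarray(d['image']),cv2.COLOR_RGB2HSV)
    g,P=allpts(d,*box); k=(P[:,2]>.021)&(P[:,2]<.033)
    m=np.zeros((384,512),np.uint8); m[g[k][:,1],g[k][:,0]]=255; m=cv2.morphologyEx(m,cv2.MORPH_OPEN,np.ones((5,5)))
    cs,_=cv2.findContours(m,cv2.RETR_EXTERNAL,cv2.CHAIN_APPROX_NONE); c=max(cs,key=cv2.contourArea)
    Q=ray(d,c[:,0],.027); print('boundary px',cv2.boundingRect(c)); print('cell',rect(Q)); return Q
E
python3 - <<'E'
from mw import *; from station import imaging; from go import *
d=imaging.snapshot('wrist'); Q=cell(d)
m,cs=mask(d,(112,90,30),(130,255,255),(150,10,360,230)); c=max(cs,key=cv2.contourArea); print('blue',rect(ray(d,c[:,0],.027)))
to(fr(CELL,CY,-.060),.16,CY)
E
```

```text
boundary px (215, 47, 79, 149)
cell (array([458.0181, -40.8869]), (129.94949340820312, 65.66405487060547), 33.03343200683594)
blue (array([458.3874, -41.1494]), (127.96168518066406, 64.11392211914062), 33.2435417175293)
target [ 0.4104 -0.0729  0.16  ] dp cm [-0.09  0.1   0.  ] roll 0.0041 yaw 33.53 tilt [-0.0009  0.0003 -1.    ] tcp [ 0.4105 -0.0716  0.16  ] F [1.1 0.3 0.4] t 1.45
```

```bash
python3 -m creep '{"claw":[8.5,8.5,8.5,8.5,8.5,8.5],"dp":[[-0.1,0,4],[-0.1,0,8],[-0.1,0,11],[-0.1,0,12.5],[-0.1,0,13.3],[-0.1,0,13.7]],"roll":[0.004,0.004,0.004,0.004,0.004,0.004]}' 30
python3 -m creep '{"claw":[7.5,6.8,6.3,6,6,6,6,6],"dp":[[0,0,0],[0,0,0],[0,0,0],[0,0,0],[0,0,0],[0,0,0],[0,0,0],[0,0,0]],"roll":[0,0,0,0,0,0,0,0]}' 40
python3 - <<'E'
from go import *
from station import imaging; import cv2
d=imaging.snapshot('wrist'); cv2.imwrite('pics/wrist2.png',d['image'][:,:,::-1])
to(fr(np.array([.4599,-.0399]),CY,-.060),.023,CY)
E
```

```text
t: 2.05
tcp_pos: [0.41, -0.0752, 0.0228]
tool_rot: [0.959, 0.283, 0.0, 0.0]
force: [-0.2, -0.3, 0.4]
finger_gap: 0.994
t: 2.85
tcp_pos: [0.4095, -0.0738, 0.0244]
tool_rot: [0.959, 0.285, 0.0, 0.0]
force: [-2.0, -2.7, 7.0]
finger_gap: 0.763
target [ 0.4098 -0.0728  0.023 ] dp cm [ 0.07 -0.07  0.14] roll -0.004 yaw 33.07 tilt [ 6.e-04 -5.e-04 -1.e+00] tcp [ 0.4095 -0.0738  0.0244] F [-1.8 -2.3  7.1] t 2.9
```

View pics/wrist2.png

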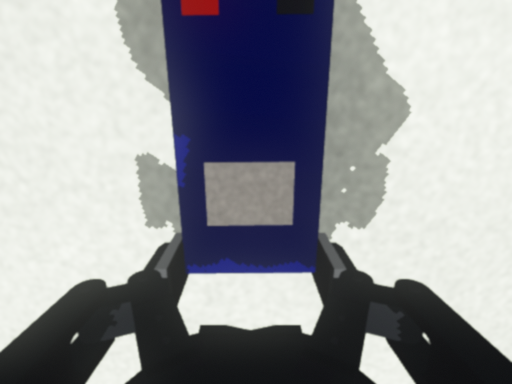

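Gripped: the gap of 0.763 × 85 ≈ 65 mm matches the cell width, and the cell sits square between the jaws. Now I work out the pre-entry pose.

```bash
python3 -c "
from go import *
to(T(-.1357,-.05),.0235,TY)"
```

```text
target [0.4477 0.0095 0.0235] dp cm [ 7.74 -4.89  0.08] roll 0.7125 yaw 33.07 tilt [ 6.e-04 -5.e-04 -1.e+00] tcp [ 0.4095 -0.0738  0.0244] F [-1.8 -2.3  7.1] t 2.9
```

```bash
python3 -m creep '{"claw":[6,6,6,6,6,6,6,6,6,6,6,6],"dp":[[0.7,-0.5,-0.1],[1.6,-1,-0.1],[2.4,-1.5,-0.1],[3.2,-2,-0.1],[4,-2.5,-0.1],[4.8,-3,-0.1],[5.6,-3.5,-0.1],[6.4,-4.1,-0.1],[7.1,-4.5,-0.1],[7.7,-4.9,-0.1],[7.7,-4.9,-0.1],[7.7,-4.9,-0.1]],"roll":[0.07,0.15,0.23,0.31,0.39,0.47,0.55,0.62,0.68,0.712,0.712,0.712]}' 40
python3 - <<'E'
from go import *
from station import imaging; import cv2
d=imaging.snapshot('wrist'); cv2.imwrite('pics/wrist3.png',d['image'][:,:,::-1])
d=imaging.snapshot('top'); np.savez('top3.npz',**d); cv2.imwrite('pics/top3.png',cv2.resize(d['image'][95:275,150:330,::-1],None,fx=3,fy=3,interpolation=cv2.INTER_CUBIC))
to(T(-.1357,-.05),.0235,TY)
E
```

```text
t: 4.1
tcp_pos: [0.4477, 0.0095, 0.0245]
tool_rot: [0.998, -0.066, 0.0, 0.0]
force: [0.7, 1.1, -3.1]
finger_gap: 0.762
target [0.4477 0.0095 0.0235] dp cm [ 0.   -0.02  0.09] roll 0.0011 yaw -7.68 tilt [ 5.e-04 -1.e-04 -1.e+00] tcp [0.4476 0.0093 0.0244] F [ 0.3  1.2 -3.5] t 4.2
```

View pics/wrist3.png

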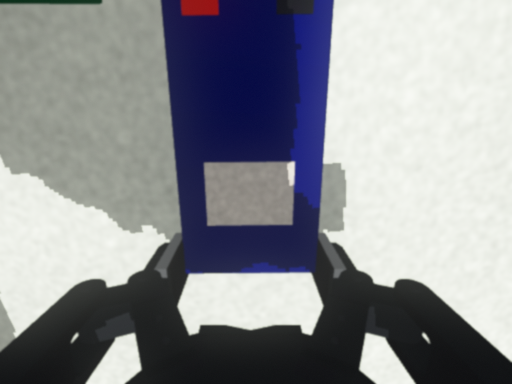

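View pics/top3.png

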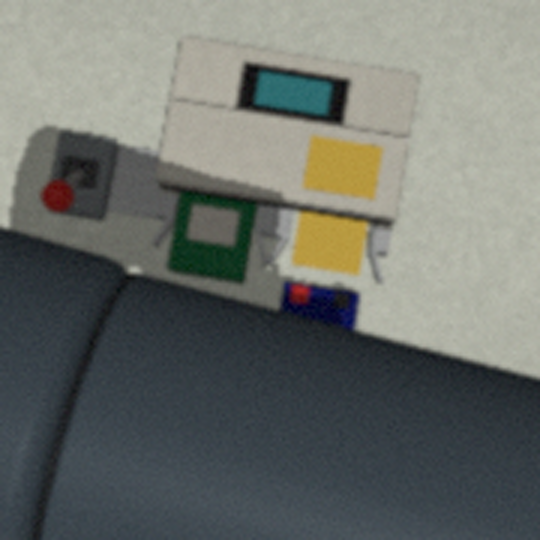

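The cell hasn't shifted in the grip. The top view shows its front (zoomed columns 283–358, row ~300) lined up below the yellow pad (~330,242). I'll check the lateral offset in the tester frame.

Run:
```python
from meas import *; from go import *
d=dict(np.load('top3.npz'))
def tf(Q): return (Q[:,:2]-TO)@np.array([[np.cos(TY),-np.sin(TY)],[np.sin(TY),np.cos(TY)]])*1000
g,P=allpts(d,235,180,280,215); k=(P[:,2]>.02)&(P[:,2]<.034); t=tf(ray(d,g[k],.027))
for lo in range(-45,-5,4):
    s=t[(t[:,0]>lo)&(t[:,0]<=lo+4)]
    if len(s): print(lo,s[:,1].min().round(1),s[:,1].max().round(1),len(s))
m,cs=mask(d,(18,100,100),(32,255,255))
for c,z in zip(cs,(.07,0)):
    k=np.zeros_like(m); cv2.drawContours(k,[c],-1,255,-1); q=tf(ray(d,px(k&m),z)); print('yellow',q.mean(0),q.min(0),q.max(0))
```

```text
-45 -80.7 -57.5 6
-41 -82.8 -18.5 35
-37 -82.0 -18.1 38
-33 -81.6 -17.3 44
-29 -80.8 -16.9 40
-25 -82.5 -18.5 41
-21 -82.1 -18.1 40
-17 -81.7 -17.3 41
-13 -78.5 -27.3 13
yellow [ 82.0211 -50.3586] [ 59.832  -80.0551] [104.3381 -20.5564]
yellow [ 32.2514 -50.7125] [  8.1007 -80.3702] [ 56.2206 -21.3614]
```

```bash
python3 -m creep '{"claw":[6,6,6,6,6,6,6,6,6,6],"dp":[[1,0.05,0],[2,0.05,0],[3,0.05,0],[4,0.05,0],[5,0.05,0],[6,0.05,0],[7,0.05,0],[8,0.05,0],[9,0.05,0],[9,0.05,0]],"roll":[0,0,0,0,0,0,0,0,0,0]}' 40
python3 -c "
from go import *
to(T(-.0127,-.0504),.0235,TY)"
```

```text
t: 5.2
tcp_pos: [0.5397, -0.0041, 0.0245]
tool_rot: [0.998, -0.068, 0.003, 0.0]
force: [0.9, -0.3, -4.3]
finger_gap: 0.761
target [ 0.5695 -0.0075  0.0235] dp cm [ 3.   -0.06  0.11] roll -0.0001 yaw -7.76 tilt [ 0.0052 -0.0011 -1.    ] tcp [ 0.5397 -0.0041  0.0245] F [ 0.9 -0.3 -4.3] t 5.2
```

Forces are low and nothing is jammed. I continue to just short of the stop.

```bash
python3 -m creep '{"claw":[6,6,6,6,6,6],"dp":[[0.8,0,0],[1.6,0,0],[2.2,0,0],[2.6,0,0],[2.8,0,0],[2.8,0,0]],"roll":[0,0,0,0,0,0]}' 40
python3 -c "
from go import *
to(T(-.0127,-.0504),.0235,TY)"
```

```text
t: 5.8
tcp_pos: [0.5631, -0.0069, 0.0244]
tool_rot: [0.998, -0.067, -0.002, -0.0]
force: [-5.5, 0.5, 5.3]
finger_gap: 0.758
target [ 0.5695 -0.0075  0.0235] dp cm [ 0.65 -0.02  0.09] roll 0.0002 yaw -7.74 tilt [-3.3e-03  5.0e-04 -1.0e+00] tcp [ 0.5631 -0.0069  0.0244] F [-5.5  0.5  5.3] t 5.8
```

```bash
python3 -m creep '{"claw":[6,6],"dp":[[0,0,0],[0,0,0]],"roll":[0,0]}' 40
python3 - <<'E'
from go import *
from station import imaging; import cv2
d=imaging.snapshot('wrist'); np.savez('wrist4.npz',**d); cv2.imwrite('pics/wrist4.png',d['image'][:,:,::-1])
d=imaging.snapshot('top'); np.savez('top4.npz',**d); cv2.imwrite('pics/top4.png',cv2.resize(d['image'][95:275,150:330,::-1],None,fx=3,fy=3,interpolation=cv2.INTER_CUBIC))
d=imaging.snapshot('scene'); np.savez('scene4.npz',**d); cv2.imwrite('pics/scene4.png',cv2.resize(d['image'][160:280,200:350,::-1],None,fx=4,fy=4,interpolation=cv2.INTER_CUBIC))
to(T(-.0127,-.0504),.0235,TY)
E
```

```text
t: 6.0
tcp_pos: [0.5631, -0.0068, 0.0244]
tool_rot: [0.998, -0.067, -0.002, -0.0]
force: [-5.3, 0.7, 4.9]
finger_gap: 0.762
target [ 0.5695 -0.0075  0.0235] dp cm [ 0.65 -0.02  0.09] roll 0.0002 yaw -7.74 tilt [-3.e-03  5.e-04 -1.e+00] tcp [ 0.5631 -0.0068  0.0244] F [-4.9  0.1  5.3] t 6.15
```

View pics/wrist4.png

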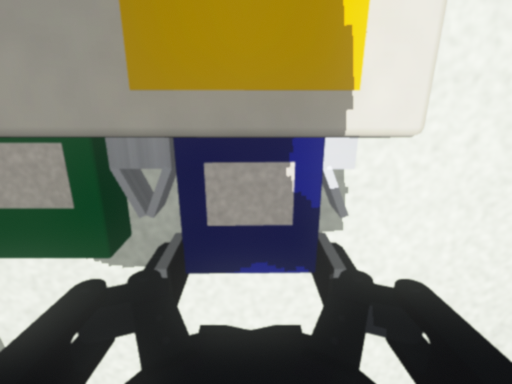

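View pics/top4.png

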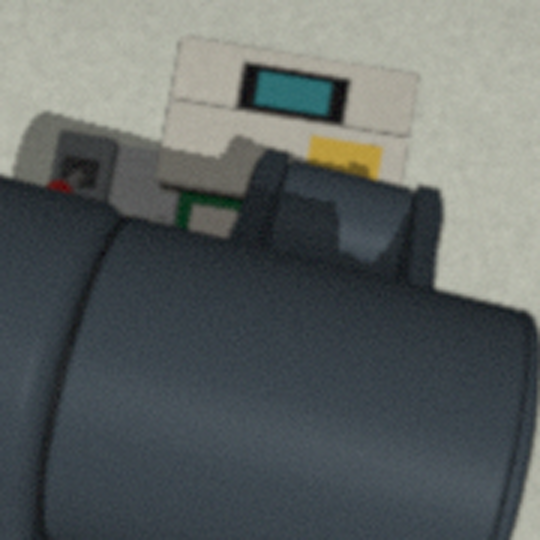

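View pics/scene4.png

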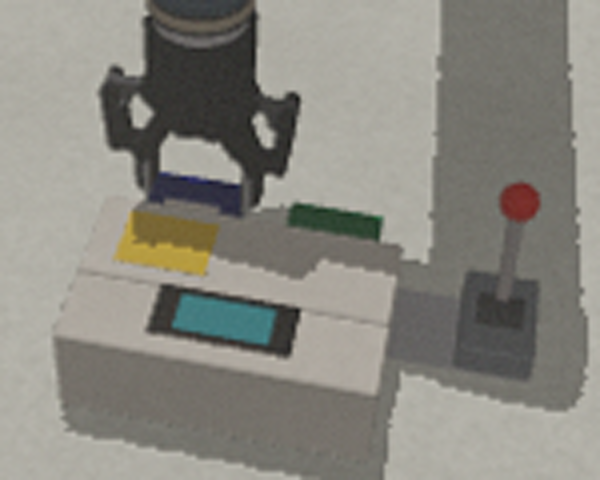

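The wrist view shows the blue cell's rear edge at row 272 and the green cell's at row 257, so it is about 7 mm short of home, matching the TCP reading. Fingertips are still outside the flared walls and the force is only about 5 N. I'll continue gently.

```bash
python3 -m creep '{"claw":[6,6,6,6,6],"dp":[[0.2,0,0],[0.4,0,0],[0.6,0,0],[0.7,0,0],[0.7,0,0]],"roll":[0,0,0,0,0]}' 40
python3 -c "
from go import *
to(T(-.0127,-.0504),.0235,TY)"
```

```text
t: 6.65
tcp_pos: [0.5699, -0.0077, 0.0244]
tool_rot: [0.998, -0.067, -0.002, -0.0]
force: [-6.1, 1.4, 5.0]
finger_gap: 0.758
target [ 0.5695 -0.0075  0.0235] dp cm [-0.04 -0.01  0.09] roll 0.0003 yaw -7.73 tilt [-3.5e-03  6.0e-04 -1.0e+00] tcp [ 0.5699 -0.0077  0.0244] F [-6.1  1.4  5. ] t 6.65
```

```bash
python3 -m creep '{"claw":[6,6,6],"dp":[[0.1,0,0],[0.2,0,0],[0.2,0,0]],"roll":[0,0,0]}' 40
python3 - <<'E'
from go import *
from station import imaging; import cv2
d=imaging.snapshot('wrist'); np.savez('wrist5.npz',**d); cv2.imwrite('pics/wrist5.png',d['image'][:,:,::-1])
to(T(-.0127,-.0504),.0235,TY)
E
```

```text
t: 6.95
tcp_pos: [0.5713, -0.0079, 0.0244]
tool_rot: [0.998, -0.067, -0.002, -0.0]
force: [-6.6, 0.4, 6.9]
finger_gap: 0.759
target [ 0.5695 -0.0075  0.0235] dp cm [-0.18 -0.01  0.09] roll 0.0003 yaw -7.73 tilt [-4.5e-03  8.0e-04 -1.0e+00] tcp [ 0.5713 -0.0079  0.0244] F [-7.1  1.   5.2] t 7.0
```

View pics/wrist5.png

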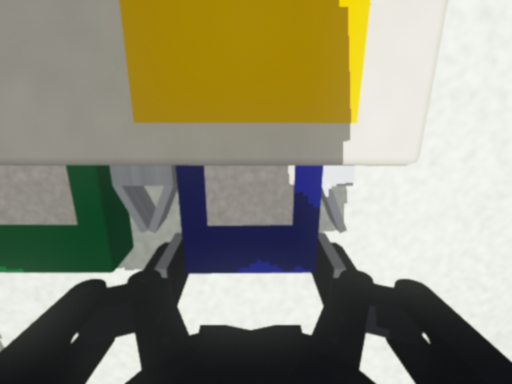

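The rear edges are now level (blue row 272, green row 271). One small extra nudge to feel for the stop.

```bash
python3 -m creep '{"claw":[6,6,6],"dp":[[0.15,0,0],[0.2,0,0],[0.2,0,0]],"roll":[0,0,0]}' 40
python3 -c "
from go import *
to(T(-.0127,-.0504),.0235,TY)"
```

```text
t: 7.3
tcp_pos: [0.5713, -0.0078, 0.0244]
tool_rot: [0.998, -0.067, -0.005, -0.0]
force: [-10.0, 0.2, 8.6]
finger_gap: 0.761
target [ 0.5695 -0.0075  0.0235] dp cm [-0.18 -0.01  0.09] roll 0.0005 yaw -7.72 tilt [-0.009   0.0015 -1.    ] tcp [ 0.5713 -0.0078  0.0244] F [-10.    0.2   8.6] t 7.3
```

The TCP no longer advances while the force rises to 10 N, so the cell is on the stop. I'll relax the push, open, and lift.

```bash
python3 -m creep '{"claw":[6,7,7.8,7.8,7.8,7.8],"dp":[[-0.25,0,0],[-0.25,0,0],[-0.25,0,0],[-0.25,0,0],[-0.25,0,0],[-0.25,0,0]],"roll":[0,0,0,0,0,0]}' 40
python3 -m creep '{"claw":[7.8,7.8,7.8,7.8,7.8,7.8,7.8],"dp":[[0,0,-0.5],[0,0,-1.5],[0,0,-4],[0,0,-8],[0,0,-12],[0,0,-12],[0,0,-12]],"roll":[0,0,0,0,0,0,0]}' 40
python3 - <<'E'
from go import *
from station import imaging; import cv2
for n in ('wrist','top'):
    d=imaging.snapshot(n); np.savez(n+'6.npz',**d); cv2.imwrite(f'pics/{n}6.png',d['image'][:,:,::-1])
to(T(-.06,.170),.10,TY)
E
```

```text
t: 7.9
tcp_pos: [0.5734, -0.0084, 0.0243]
tool_rot: [0.998, -0.067, 0.0, 0.0]
force: [-0.6, 0.0, -0.6]
finger_gap: 0.914
t: 8.6
tcp_pos: [0.5735, -0.0086, 0.1463]
tool_rot: [0.998, -0.068, 0.002, 0.0]
force: [0.6, -1.1, 0.3]
finger_gap: 0.915
target [0.5524 0.2172 0.1   ] dp cm [ -4.98 -22.08   4.4 ] roll -0.0001 yaw -7.76 tilt [-1.4e-03  1.0e-04 -1.0e+00] tcp [ 0.572  -0.0082  0.144 ] F [0.1 0.3 0.1] t 8.7
```

View pics/wrist6.png

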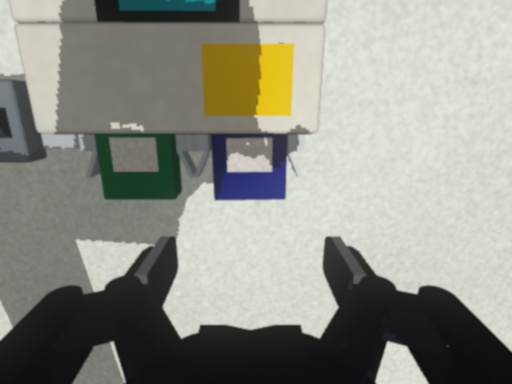

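View pics/top6.png

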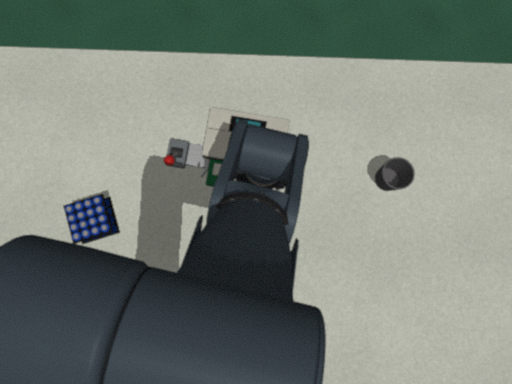

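In the wrist view both rear edges are level at row 199, and the blue cell (columns 213–287) sits between its walls. I'll check the numbers and the ball's position.

Run:
```python
from meas import *; from go import *
def tf(Q): return (Q[:,:2]-TO)@np.array([[np.cos(TY),-np.sin(TY)],[np.sin(TY),np.cos(TY)]])*1000
d=dict(np.load('wrist6.npz'))
for nm,lo,hi in (('blue',(112,90,30),(130,255,255)),('green',(60,120,20),(80,255,200))):
    m,cs=mask(d,lo,hi,(60,130,330,210)); c=cs[0][:,0]; q=tf(ray(d,c,.027)); print(nm,cv2.boundingRect(cs[0]),q.min(0),q.max(0))
    s=q[(q[:,1]>q[:,1].min()+8)&(q[:,1]<q[:,1].max()-8)&(q[:,0]<0)]; print('rear slope',np.polyfit(s[:,1],s[:,0],1))
m,cs=mask(d,(18,100,100),(32,255,255)); q=tf(ray(d,cs[0][:,0],.07)); print('patch',q.min(0),q.max(0))
for n in ('top0','scene0'):
    d=dict(np.load(n+'.npz')); m,cs=mask(d,(0,120,80),(8,255,255)); k=np.zeros_like(m); cv2.drawContours(k,cs[:1],-1,255,-1); print('ball',n,tf(ray(d,px(k).mean(0),.092)))
```

```text
blue (212, 135, 74, 64) [-15.4658 -82.3884] [ 41.7595 -18.1086]
rear slope [  0.0012 -15.3665]
green (96, 135, 82, 63) [-14.3739  13.655 ] [41.8659 82.1259]
rear slope [  0.0012 -14.3981]
patch [ 59.5955 -79.4566] [104.6755 -19.0272]
ball top0 [[ 15.6314 169.7499]]
ball scene0 [[ 12.4115 171.1822]]
```

Both cells' rears agree to 1 mm, the blue cell is on the bay's centre line (-50.2) and square, and the stop was felt. Now the lever: close the fingers and go behind the ball.

```bash
python3 -m creep '{"claw":[7,5,3,1,0,0,0,0,0,0,0,0],"dp":[[-2,0,0],[-3.5,-2,0],[-3.5,-5.5,0],[-3.5,-9,0],[-3.5,-13,0],[-3.5,-17,0],[-3.5,-20,0],[-3.5,-22,0],[-3.5,-22,1],[-3.5,-22,3],[-3.5,-22,4.5],[-3.5,-22,4.5]],"roll":[0,0,0,0,0,0,0,0,0,0,0,0]}' 40
python3 - <<'E'
from go import *
from station import imaging; import cv2
for n in ('wrist','scene'):
    d=imaging.snapshot(n); np.savez(n+'7.npz',**d); cv2.imwrite(f'pics/{n}7.png',d['image'][:,:,::-1])
to(T(.068,.170),.098,TY)
E
```

```text
t: 9.9
tcp_pos: [0.5651, 0.2129, 0.0957]
tool_rot: [0.998, -0.068, -0.004, 0.001]
force: [0.4, -0.7, 0.1]
finger_gap: -0.002
target [0.6792 0.2    0.098 ] dp cm [11.28 -0.18  0.  ] roll -0.001 yaw -7.8 tilt [-2.4e-03 -6.0e-04 -1.0e+00] tcp [0.5672 0.2135 0.0983] F [0.1 0.4 0.6] t 10.0
```

View pics/wrist7.png

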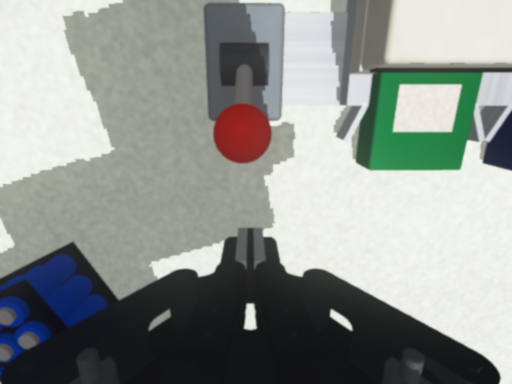

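View pics/scene7.png

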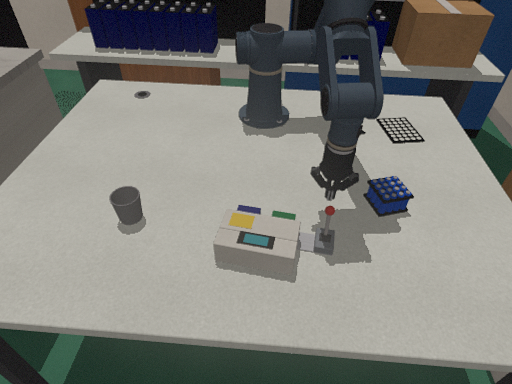

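The ball is dead ahead (242,134) against the fingers at column 250, so the fingers are about 3 mm to its right. I'll push the lever over with a small left correction.

```bash
python3 -m creep '{"claw":[0,0,0,0,0,0,0,0,0,0,0,0],"dp":[[1,-0.3,0],[2,-0.3,0],[3,-0.3,0],[4,-0.3,0],[5,-0.3,0],[6,-0.3,0],[7,-0.3,0],[8,-0.3,0],[9,-0.3,0],[10,-0.3,0],[10.8,-0.3,0],[10.8,-0.3,0]],"roll":[0,0,0,0,0,0,0,0,0,0,0,0]}' 40
python3 - <<'E'
from go import *
from station import imaging; import cv2
for n in ('wrist',):
    d=imaging.snapshot(n); np.savez(n+'8.npz',**d); cv2.imwrite(f'pics/{n}8.png',d['image'][:,:,::-1])
to(T(.071,.173),.098,TY)
E
```

```text
t: 11.2
tcp_pos: [0.6768, 0.2026, 0.0992]
tool_rot: [0.998, -0.068, 0.001, -0.0]
force: [-0.3, 0.3, -0.6]
finger_gap: -0.002
target [0.6826 0.2025 0.098 ] dp cm [ 0.65 -0.07  0.12] roll -0.0003 yaw -7.76 tilt [ 0.0011  0.     -1.    ] tcp [0.6761 0.2027 0.0992] F [ 0.2 -0.7  0.2] t 11.25
```

View pics/wrist8.png

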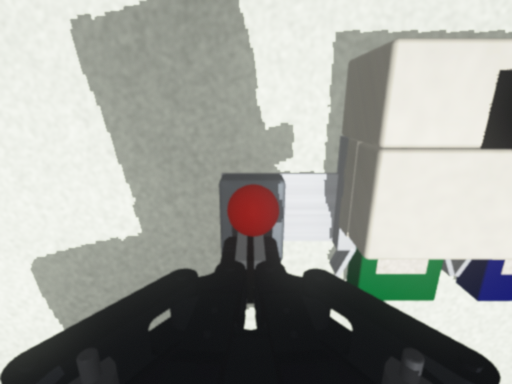

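The ball (253,210) is touching the fingers and nearly over. I'll keep pushing until the end stop pushes back.

```bash
python3 -m creep '{"claw":[0,0,0,0,0],"dp":[[0.3,0,0],[0.6,0,0],[0.8,0,0],[0.8,0,0],[0.8,0,0]],"roll":[0,0,0,0,0]}' 40
python3 -c "
from go import *
to(T(.071,.173),.098,TY)"
```

```text
t: 11.75
tcp_pos: [0.6787, 0.2025, 0.0991]
tool_rot: [0.998, -0.067, -0.005, 0.0]
force: [-8.8, 0.5, 4.7]
finger_gap: 0.006
target [0.6826 0.2025 0.098 ] dp cm [ 0.38 -0.06  0.1 ] roll 0.0005 yaw -7.72 tilt [-1.010e-02 -1.000e-04 -9.999e-01] tcp [0.6787 0.2025 0.0991] F [-8.8  0.5  4.7] t 11.75
```

```bash
python3 -m creep '{"claw":[0,0,0,0],"dp":[[0.2,0,0],[0.3,0,0],[0.3,0,0],[0.3,0,0]],"roll":[0,0,0,0]}' 40
python3 -m creep '{"claw":[0,0,0,0,0,0,0,0],"dp":[[-2,0,0],[-5,0,0],[-9,0,0],[-10,0,-2],[-10,0,-6],[-10,0,-10],[-10,0,-10],[-10,0,-10]],"roll":[0,0,0,0,0,0,0,0]}' 40
python3 - <<'E'
from go import *; from meas import *
from station import imaging
def tf(Q): return (Q[:,:2]-TO)@np.array([[np.cos(TY),-np.sin(TY)],[np.sin(TY),np.cos(TY)]])*1000
for n in ('wrist','scene','top'):
    d=imaging.snapshot(n); np.savez(n+'9.npz',**d); cv2.imwrite(f'pics/{n}9.png',d['image'][:,:,::-1])
    m,cs=mask(d,(0,120,80),(8,255,255))
    if cs: k=np.zeros_like(m); cv2.drawContours(k,cs[:1],-1,255,-1); p=px(k).mean(0); print('ball',n,p,tf(ray(d,p,.092)))
to(T(.071,.173),.098,TY)
E
```

```text
t: 12.15
tcp_pos: [0.6789, 0.2025, 0.099]
tool_rot: [0.998, -0.067, -0.008, 0.001]
force: [-12.5, 1.9, 9.3]
finger_gap: -0.002
t: 12.95
tcp_pos: [0.5878, 0.2151, 0.2009]
tool_rot: [0.998, -0.067, 0.002, -0.0]
force: [-0.1, 0.2, -0.3]
finger_gap: 0.003
ball wrist [252.5249  49.14  ] [[ 90.8652 170.6214]]
ball scene [327.4878 231.6585] [[ 89.5282 170.4194]]
ball top [175.8393 129.7679] [[ 91.5046 167.0346]]
target [0.6826 0.2025 0.098 ] dp cm [ 9.76 -0.11  9.95] roll 0.0001 yaw -7.75 tilt [-0.0029 -0.0006 -1.    ] tcp [0.586  0.2147 0.1978] F [ 0.5 -0.9  0. ] t 13.1
```

View pics/wrist9.png

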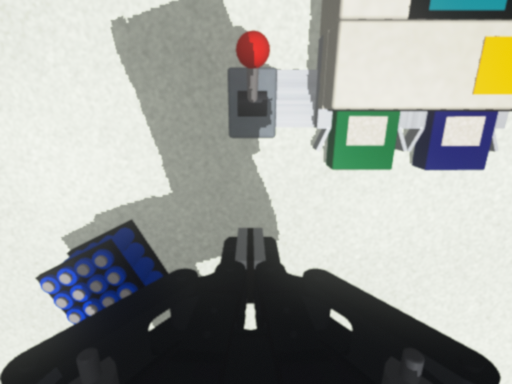

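View pics/scene9.png

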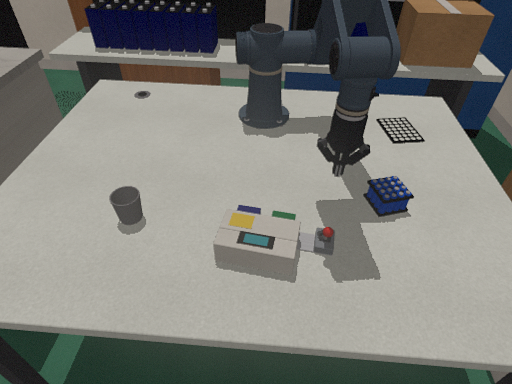

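The ball moved from tester x ≈ 14 mm to ≈ 90.6 mm, which is the full 77 mm swing. The blue and green rears are still level at row 170. The cup and pack look undisturbed and the robot is clear.

```bash
python3 -c "
from station import workorder
print(workorder.sign_off())"
```

```text
the job is handed in; nothing more can be done
None
```

The blue cell is fully home in the free bay and the red lever is pushed all the way over. I handed the job in at about 13 s; no verdict was reported.

**Cell:** I gripped it across its width near the rear, turned it about 41° and slid it flat under the overhang, terminals first. It stopped moving while the push rose to 10 N, so it was on the stop. The last checks showed it on the bay's centre line to about 0.3 mm and square. Its rear edge was within 1 mm of the green cell's.

**Lever:** I pushed the ball with closed fingers until it stopped moving at about 12 N. It had travelled about 77 mm, its full swing, and stayed there when I backed off. The arm ended clear of everything with force near zero.

**Disagreement:** My measured tester frame appears to be about 2–4 mm too close to the robot. In that frame the blue and green rears read -15.4 and -14.4 mm instead of -19 mm. I therefore relied on feeling the stop and on the green cell for "home".

**Bystanders:** The cup, pack and green cell looked unmoved in the pictures, but I did not re-measure them.

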